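# Dispense one Petri dish and slide it onto the mat

### The job

Push the red plunger of the Petri dish dispenser all the way in, once, so that one dish comes out, and let the plunger spring back. Then gently push that dish with the fingertips across the bench until the whole dish lies flat on the blue mat. Nothing is picked up: the other dishes stay in the dispenser, and everything else on the bench stays where it is.

Things in the scene. Friction and masses are not known exactly. Their poses are not given: they have to be found in the camera images.
- dispenser: Fixed dish dispenser. Origin: on the bench under the stack axis; +x points out of the outlet, z up. Steel base 3 mm thick, x -135 to +40, y -42 to +42 mm (bare bench beyond). Clear magazine with four stacked dishes: x -39 to +39, y -41 to +41, 77 mm high. Front and rear walls start 22.5 mm above the bench: only the lowest dish can leave, at the front.
- plunger (a joint): Plunger travel in m: 0 = out (rest), 0.081 = fully in, along +x of the dispenser. A spring resists with 2 N at rest, 5 N fully in, and returns it. Its blade pushes the lowest dish out until it stands free on the bench, centre about 80 mm in front of the stack axis. Once the plunger is back the next dish has dropped down; a second press would eject it too.
- knob_face (a point): Centre of the outer (-x) face of the plunger's red palm knob, a disc 42 mm in diameter and 10 mm thick standing upright, centre 38 mm above the bench. At rest 140 mm behind the stack axis (dispenser -x); moves with the plunger. Pushed along dispenser +x. The blade and rails in front of the knob are under 17 mm high.
- dish1: The lowest of the four Petri dishes, the one that comes out: clear with amber agar, 60 mm in diameter, 15 mm high, 28 g, lid on. Origin: centre of its underside, z up.
- mat: Thin blue square mat lying flat on the bench to the left or right of the outlet, 130 by 130 mm, 1 mm thick; dishes slide over its edge without catching and come to rest at bench height. Origin: its centre, x and y along its sides.
- dish2: Second dish from the bottom, same size; origin: centre of its underside. It drops 15 mm when the first is out and the plunger is back.
- dish3: Third dish from the bottom, same size; origin: centre of its underside.
- dish4: Top dish, same size; origin: centre of its underside.
- tray: Bystander: steel instrument tray 105 x 85 mm, 18 mm high, with swabs and a loop, on the other side of the outlet from the mat. Origin: centre of its underside.
- jar: Bystander: amber screw-cap jar, 56 mm in diameter, 66 mm high. Origin: centre of its underside.
- beaker: Bystander: glass beaker, 52 mm in diameter, 66 mm high. Origin: centre of its underside.
- tube_rack: Bystander: blue rack of capped tubes, 70 x 160 mm, 84 mm high. Origin: centre of its underside.
- tape_roll: Bystander: yellow tape roll lying flat, 68 mm in diameter, 19 mm high. Origin: centre of its underside.
- bottle1: Bystander: amber reagent bottle, 68 mm in diameter, 175 mm high. Origin: centre of its underside.
- bottle2: Bystander: amber reagent bottle, 68 mm in diameter, 185 mm high. Origin: centre of its underside.
- wash_bottle: Bystander: white wash bottle with red spout, 66 mm in diameter, 190 mm high. Origin: centre of its underside.

How it is judged (in metres and radians):
On the way, in this order (a step that is already met when the one before it is completed fails the run):
1. the plunger is pushed all the way in and one dish has come out onto the bench (value of joint plunger above 0.077 m and x of dish1 in the frame of dispenser above 0.068 m), for 0.05 s.
2. the plunger is back out and the next dish has dropped to the bottom of the stack (value of joint plunger below 0.004 m and z of dish2 in the frame of dispenser below 0.007 m and z of dish3 in the frame of dispenser below 0.022 m and z of dish4 in the frame of dispenser below 0.037 m), for 0.2 s.
At the end, for the whole second after the job is handed in: The ejected dish lies flat and at rest on the bench with all of it on the blue mat (its centre within 37 mm of the mat centre along both sides of the mat); the plunger is back out (within 4 mm); the other three dishes are stacked in the dispenser, the lowest of them at the bottom (all of step 2 and x of dish1 in the frame of mat between -0.037 and 0.037 m and y of dish1 in the frame of mat between -0.037 and 0.037 m and height (world z) of dish1 below 0.003 m and angle between dish1's own z axis and vertical below 0.05 rad and x of each of dish2, dish3, dish4 in the frame of dispenser below 0.012 m and linear speed of dish1 below 0.01 m/s); the robot touches nothing.
It fails at once if the ejected dish is lifted or tipped up (height (world z) of dish1 above 0.015 m or angle between dish1's own z axis and vertical above 0.35 rad).
It fails at once if the ejected dish is squeezed or pressed hard (over 30 N) (contact force between the fingers and dish1 above 30 N).
It fails at once if a second dish comes out of the dispenser or is lifted (x of any of dish2, dish3, dish4 in the frame of dispenser above 0.02 m or z of dish2 in the frame of dispenser above 0.028 m or z of dish3 in the frame of dispenser above 0.043 m or z of dish4 in the frame of dispenser above 0.058 m).
It fails at once if another thing on the bench is moved by more than 15 mm (distance of any of tray, jar, beaker, tube_rack, tape_roll, bottle1, bottle2, wash_bottle from where it was at the start of the episode above 0.015 m).
It also fails if it takes over 58 s, if anything falls off the work surface, if the arm or the gripper's body presses on something with over 40 N, if the wrist force passes 120 N, or if a joint passes its speed limit or range.

### The arm

A 6-joint arm with a two-finger parallel gripper is mounted at the origin on the work surface. World frame = base frame: x ahead of the robot, y to its left, z up, the work surface at z = 0. Lengths are in m, angles in degrees, forces in N, time in s.
With the tool pointing down it reaches from about 0.275 to 0.975 m from the base axis. Payload 8.4 kg.
Tool frame: the origin (TCP) lies between the finger pads; the fingertips stand 11 mm ahead of it and the grasp point (between the pads) lies 8 mm behind it (r.finger_overhang is the distance from the TCP to the fingertips, in m); z points along the fingers, y is the direction in which the jaws open and shut (so a half turn about z gives the same grasp; the last joint's range is limited). The gripper opens to 92 mm and grips with 3 to 60 N. Pads are 20 mm wide; open, the fingers measure 128 mm over their backs; the gripper's body (75 mm by 189 mm) begins 69 mm behind the grasp point.
Start: joints at [73.774, 20.225, 93.587, -0, 66.188, -0.138], TCP at [0.173, 0.601, 0.226] pointing down, gripper open.
Joint ranges: [-150.9, 150.9], [-52.94, 120.26], [3.33, 152.33], [-74.26, 254.26], [0, 154.13], [-172.89, 172.89]. Speed limits (degrees/s): [127.2, 127.2, 159.86, 180, 180, 180].

### API

Orientations are given as [roll, pitch, yaw] about the fixed x, y, z axes, in that order (R = Rz(yaw) Ry(pitch) Rx(roll)).
In Python, from workcell import r gives the robot as it stands.
- The arm moves only by the shell command python3 -m pendant 'ROWS' [FORCE]. ROWS is JSON, a list of rows, each a list of 7 numbers: the turn, a rotation vector about the tool's x, y, z in rad, then the shift along the tool's x, y, z in m, then the finger opening in m, from 0 to 0.0919. A call has 1 to 10 rows; each row shifts and turns the pose as measured when the row begins, along the tool's axes as they then stand; what a row does not reach is not made up. A row lasts 1/12 s, in which the tool goes at most 41.7 mm and 7.16 degrees, less where a joint would pass 70% of its speed; a pose out of reach is approached as far as the arm can. A call is refused whole if a number of a shift passes 0.0417 or a number of a turn 0.125, either way. A call with a gripper value outside its range is refused whole. The fingers move at their own pace and stop on an object; FORCE is the grip in N (left out, the last holds). Time passes only in rows, so rows that do not move let the fingers close. It gives the time, the measured TCP pose, the force and the opening at its end, in the units of the state.
- r.read_state(): the state, without advancing time (a new reading comes with each control period).
- r.get_image(name): name is "side" or "top" or "wrist"; returns the picture (384x512x3 uint8, red, green, blue); there is no depth.
- r.camera_model(name): a dict with "fx", "fy", "cx", "cy" (pixels), "k1" (the pictures are not rectified: a ray, as slopes to the right and down, at radius r is drawn at 1 + k1 r^2 times it, then the intrinsics apply), "R" (3x3) and "t" (3): a world point X has camera coordinates R X + t. Camera axes: x right, y down, z forward; pixel columns grow to the right and rows downward; lengths in m; the calibration is good to about 2 mm. A picture is of the moment at which its call begins: read the wrist's pose just before it. camera_model takes no time and is no camera call; for the wrist camera it gives the pose at the moment of the call.
- r.finish_job(): hands the job in, once; it reports no verdict.
The state is a dict: "clock": time; "q": joint angles; "dq": joint speeds; "joint_torque": joint torques, N m; "position": TCP position; "tool_rot": TCP orientation; "ft_force": force on the tool from outside, world axes, zero at the start; "ft_torque": the same for the moment, N m; "width": finger opening in m.
Only numpy, scipy, OpenCV 4.12 (cv2) and the standard library are available. Lean on these libraries where they do the work, as an engineer would, in place of code of your own. Each camera call takes 0.05 s, during which the arm holds its last target. There are 200 camera calls.

## Working session

There is one attempt and no reset: what is moved stays moved. The work goes in short steps, Python scripts to look and compute and a shell command to move; the robot and the scene stay as the last step left them, time stands still between calls to the robot, and variables do not carry over. Pictures are saved under pics/ and viewed, about 8 in all and at most 12, crops included, and the job is handed in when it is done.

```bash
mkdir -p pics
cat > h.py <<'E'
import numpy as np,cv2
from workcell import r
def und(c,uv):
    K=np.array([[c['fx'],0,c['cx']],[0,c['fy'],c['cy']],[0,0,1.]])
    p=(np.array(uv,float)-[c['cx'],c['cy']])/[c['fx'],c['fy']]
    q=p.copy()
    for _ in range(20): q=p/(1+c['k1']*(q**2).sum())
    return q
def ray(c,uv,z):
    R=np.array(c['R']);t=np.array(c['t']);q=und(c,uv)
    d=R.T@np.array([q[0],q[1],1]);o=-R.T@t
    return o+d*(z-o[2])/d[2]
def proj(c,X):
    p=np.array(c['R'])@np.array(X)+np.array(c['t']);s=p[:2]/p[2];s=s*(1+c['k1']*(s**2).sum())
    return s*[c['fx'],c['fy']]+[c['cx'],c['cy']]
def snap(n,f):
    im=r.get_image(n);cv2.imwrite('pics/'+f+'.png',im[:,:,::-1]);return im
def masks(im,c,zs):
    hsv=cv2.cvtColor(im,cv2.COLOR_RGB2HSV)
    for n,lo,hi in [('red',(0,130,80),(8,255,255)),('red2',(172,130,80),(180,255,255)),('blue',(95,100,50),(125,255,255)),('amber',(10,110,60),(24,255,255))]:
        m=cv2.inRange(hsv,lo,hi);k,_,st,ce=cv2.connectedComponentsWithStats(m)
        for i in range(1,k):
            if st[i,4]>60: print(n,st[i],ce[i].round(1),[ray(c,ce[i],z).round(3).tolist() for z in zs])
E
python3 - <<'E'
from h import *
for n in ['top','side']:
    c=r.camera_model(n);print(n,c);im=snap(n,n+'0')
    masks(im,c,[0.,.038])
print(r.read_state())
E
```

```text
top {'fx': 364.0734741387491, 'fy': 364.0734741387491, 'cx': 254.7112818285581, 'cy': 193.66241963936994, 'k1': -0.004856194950173078, 'R': array([[ 0.02502859, -0.99966088, -0.00719012],
       [-0.98824525, -0.02365644, -0.15103541],
       [ 0.1508141 ,  0.0108858 , -0.9885022 ]]), 't': array([-0.00709563,  0.55878905,  1.15658891])}
red [398  60  11  12  92] [403.   65.1] [[1.046, -0.515, 0.0], [1.025, -0.499, 0.038]]
red [393 184  10  11  74] [397.5 189.5] [[0.591, -0.479, 0.0], [0.585, -0.465, 0.038]]
blue [316  59  11  12 101] [320.7  64. ] [[1.044, -0.219, 0.0], [1.023, -0.212, 0.038]]
blue [237  72  10  10  80] [241.8  76.7] [[0.989, 0.064, 0.0], [0.97, 0.062, 0.038]]
blue [156  75  38  23 220] [177.3  91.9] [[0.926, 0.293, 0.0], [0.909, 0.284, 0.038]]
blue [218  98  17   5  69] [225.8  99.8] [[0.9, 0.118, 0.0], [0.884, 0.114, 0.038]]
blue [121 142  24  48 687] [134.  167.7] [[0.646, 0.427, 0.0], [0.638, 0.413, 0.038]]
blue [ 309  147   44   43 1333] [330.2 167.9] [[0.661, -0.251, 0.0], [0.652, -0.243, 0.038]]
blue [394 215  12  11  95] [399.2 219.9] [[0.487, -0.482, 0.0], [
[... 3830 characters left out ...]
9] [[0.464, -0.435, 0.0], [0.458, -0.455, 0.038]]
{'clock': 0.1, 'q': array([ 7.37742568e+01,  2.02591762e+01,  9.36229980e+01,  1.29505012e-03,
        6.61881722e+01, -1.39679956e-01]), 'dq': array([-0.1236879 ,  0.00953086, -0.15779303, -0.05059534, -0.01597328,
       -0.00549639]), 'joint_torque': array([-1.52191984e-03, -5.94907272e+01, -3.34927547e+01,  6.99287094e-02,
        1.84349727e-02, -3.05355229e-05]), 'position': array([0.17307472, 0.60012358, 0.22494516]), 'tool_rot': array([-1.79929657e+02, -1.35566002e-03,  1.63913412e+02]), 'ft_force': array([-1.17710588, -1.04140611,  0.3653755 ]), 'ft_torque': array([-0.01842965, -0.04438327, -0.01707554]), 'width': 0.0916937350092672}
```

View pics/top0.png

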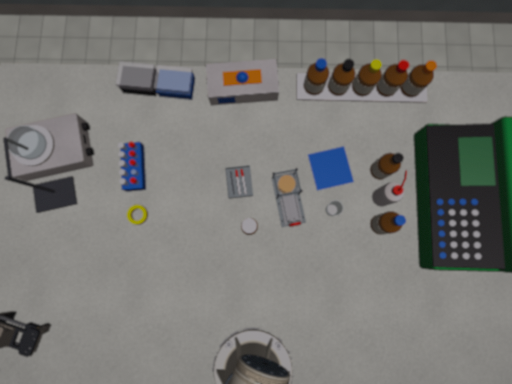

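View pics/side0.png

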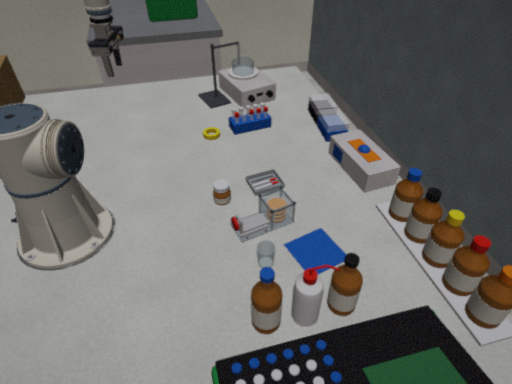

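Run:
```python
from h import *
T=r.camera_model('top');S=r.camera_model('side')
t=cv2.imread('pics/top0.png');s=cv2.imread('pics/side0.png')
def comp(im,c,lo,hi,box,z,both=False):
    h=cv2.cvtColor(im,cv2.COLOR_BGR2HSV);m=cv2.inRange(h,lo,hi)
    if both:m|=cv2.inRange(h,(170,lo[1],lo[2]),(180,255,255))
    b=np.zeros_like(m);x0,y0,x1,y1=box;b[y0:y1,x0:x1]=m[y0:y1,x0:x1]
    ys,xs=np.nonzero(b);print(len(xs),xs.mean().round(1),ys.mean().round(1),ray(c,(xs.mean(),ys.mean()),z).round(4));return b
comp(t,T,(0,90,60),(8,255,255),(280,212,305,232),.045,True)
comp(s,S,(0,90,60),(8,255,255),(225,208,245,238),.038,True)
comp(t,T,(8,80,60),(25,255,255),(275,170,300,195),.058)
for im,c,box in((t,T,(300,140,360,195)),(s,S,(275,222,350,275))):
    b=comp(im,c,(95,100,50),(125,255,255),box,.001)
    cn=max(cv2.findContours(b,0,2)[0],key=cv2.contourArea)
    P=np.array([ray(c,p[0],.001)[:2] for p in cn],np.float32)
    print(cv2.minAreaRect(P))
print('beaker',ray(T,(333,209),.066),'jar',ray(T,(249,227),.066),'tray',ray(T,(239,182),.01))
cv2.imwrite('pics/c.png',np.hstack([cv2.resize(t[140:240,220:345],None,fx=4,fy=4,interpolation=2)[:400],cv2.resize(s[170:270,210:285],None,fx=4,fy=4,interpolation=2)]))
```

```text
35 294.8 223.5 [ 0.4636 -0.126   0.045 ]
76 235.0 223.2 [ 0.4636 -0.1261  0.038 ]
231 286.2 183.5 [ 0.5925 -0.0954  0.058 ]
1333 330.2 167.9 [ 0.661  -0.2505  0.001 ]
((0.661714494228363, -0.2503988742828369), (0.12700587511062622, 0.12681318819522858), 14.49023151397705)
1554 315.6 250.4 [ 0.6615 -0.2498  0.001 ]
((0.6609387993812561, -0.25205349922180176), (0.12776392698287964, 0.12899643182754517), 14.195857048034668)
beaker [ 0.51151883 -0.24560171  0.066     ] jar [0.44742605 0.02181885 0.066     ] tray [0.60257556 0.06137122 0.01      ]
```

View pics/c.png

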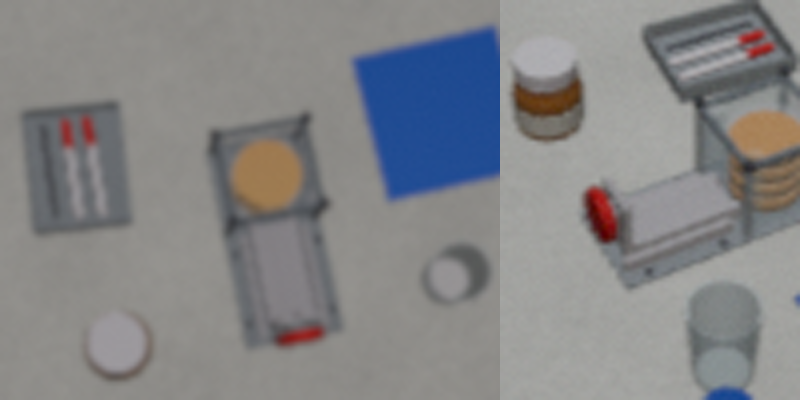

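```bash
cat > to.py <<'E'
import sys
from h import *
from scipy.spatial.transform import Rotation as Ro
O=np.array([.5935,-.0953]);A=np.deg2rad(13.5);U=np.array([np.cos(A),np.sin(A)]);V=np.array([-U[1],U[0]])
# args: dispenser x,y (mm), z mm, tool yaw deg -> shift/turn in tool axes
if len(sys.argv)>1:
    a=list(map(float,sys.argv[1:5]));s=r.read_state()
    Rt=Ro.from_euler('xyz',s['tool_rot'],degrees=True)
    X=np.append(O+(a[0]*U+a[1]*V)/1e3,a[2]/1e3)
    rv=(Rt.inv()*Ro.from_euler('xyz',[180,0,a[3]],degrees=True)).as_rotvec()
    d=s['position'][:2]-O
    print('clock',s['clock'],'disp',(np.array([d@U,d@V])*1e3).round(1),'z',s['position'][2].round(4),'rot',s['tool_rot'].round(1),'shift',Rt.inv().apply(X-s['position']).round(4),'turn',rv.round(3),'q',s['q'].round(0),'F',s['ft_force'].round(1),'w',s['width'].round(3))
E
python3 -m pendant '[[0,0,0,-0.0225,-0.0317,0,0],[0,0,0,-0.0225,-0.0317,0,0],[0,0,0,-0.0225,-0.0317,0,0],[0,0,0,-0.0225,-0.0317,0,0],[0,0,0,-0.0225,-0.0317,0,0],[0,0,0,-0.0225,-0.0317,0,0],[0,0,0,-0.0225,-0.0317,0,0],[0,0,0,-0.0225,-0.0317,0,0],[0,0,0,-0.0225,-0.0317,0,0],[0,0,0,-0.0225,-0.0317,0,0]]' 20
python3 to.py -180 0 200 13.5
```

```text
clock: 0.93
position: [0.3016, 0.2232, 0.2208]
tool_rot: [-179.8, -0.1, 164.5]
ft_force: [0.9, 0.6, -0.6]
width: 0.0272Traceback (most recent call last):
  File "to.py", line 12, in <module>
    print('clock',s['clock'],'disp',(np.array([d@U,d@V])*1e3).round(1),'z',s['position'][2].round(4),'rot',s['tool_rot'].round(1),'shift',Rt.inv().apply(X-s['position']).round(4),'turn',rv.round(3),'q',s['q'].round(0),'F',s['ft_force'].round(1),'w',s['width'].round(3))
                                                                                                                                                                                                                                                         ^^^^^^^^^^^^^^^^
AttributeError: 'float' object has no attribute 'round'
```

```bash
sed -i "s/s\['width'\].round(3)/round(s['width'],4)/" to.py
python3 -m pendant '[[0,0,0,-0.0225,-0.0317,0,0],[0,0,0,-0.0225,-0.0317,0,0],[0,0,0,-0.0225,-0.0317,0,0],[0,0,0,-0.0225,-0.0317,0,0],[0,0,0,-0.0225,-0.0317,0,0],[0,0,0,-0.0225,-0.0317,0,0],[0,0,0,-0.0225,-0.0317,0,0],[0,0,0,-0.0225,-0.0317,0,0],[0,0,0,-0.0225,-0.0317,0,0]]'
python3 to.py -180 0 200 13.5
```

```text
clock: 1.68
position: [0.4204, -0.1239, 0.222]
tool_rot: [-179.9, 0.1, 164.6]
ft_force: [0.5, 1.6, -0.0]
width: 0.0002
clock 1.6833 disp [-175.    12.6] z 0.222 rot [-1.799e+02  1.000e-01  1.646e+02] shift [-0.0017 -0.0135  0.022 ] turn [2.000e-03 2.000e-03 2.636e+00] q [-17.   3. 116.  -0.  61. -91.] F [ 0.5  1.6 -0. ] w 0.0002
```

```bash
python3 -m pendant '[[0,0,0.12,0,-0.012,0,0],[0,0,0.12,0,0,0,0],[0,0,0.12,0,0,0,0],[0,0,0.12,0,0,0,0],[0,0,0.12,0,0,0,0],[0,0,0.12,0,0,0,0],[0,0,0.12,0,0,0,0],[0,0,0.12,0,0,0,0],[0,0,0.12,0,0,0,0],[0,0,0.12,0,0,0,0]]' >/dev/null
python3 -m pendant '[[0,0,0.12,0,0,0,0],[0,0,0.12,0,0,0,0],[0,0,0.12,0,0,0,0],[0,0,0.12,0,0,0,0],[0,0,0.12,0,0,0,0],[0,0,0.12,0,0,0,0],[0,0,0.12,0,0,0,0],[0,0,0.12,0,0,0,0],[0,0,0.12,0,0,0,0],[0,0,0.12,0,0,0,0]]' >/dev/null
python3 - <<'E'
from h import *
import h
c=r.camera_model('wrist');im=snap('wrist','w1')
O=np.array([.5935,-.0953]);A=np.deg2rad(13.5);U=np.array([np.cos(A),np.sin(A)])
print(c['t'],(-np.array(c['R']).T@c['t']))
print('pred knob',proj(c,np.append(O-.140*U,.038)),proj(c,np.append(O,.06)))
masks(im,c,[.038,.058])
E
python3 to.py -180 0 180 13.5
```

```text
[-0.28557338  0.29242802  0.4674468 ] [ 0.47975343 -0.11780197  0.3762076 ]
pred knob [260.9479021 134.8682295] [281.67203523  -6.63133013]
red [243 124  35  12 284] [259.8 130. ] [[0.462, -0.125, 0.038], [0.463, -0.124, 0.058]]
blue [ 358    0  115   77 7063] [416.1  33.5] [[0.622, -0.243, 0.038], [0.614, -0.235, 0.058]]
amber [ 255    0   54   25 1038] [280.9  10.1] [[0.586, -0.099, 0.038], [0.58, -0.1, 0.058]]
amber [131  65  28  48 407] [149.3  90.8] [[0.457, 0.005, 0.038], [0.459, -0.002, 0.058]]
amber [494 213  18  47 508] [503.8 236.8] [[0.457, -0.472, 0.038], [0.458, -0.451, 0.058]]
amber [241 273   7  58 293] [244.  303.2] [[0.245, -0.188, 0.038], [0.259, -0.184, 0.058]]
amber [272 276   6  55 266] [274.5 305.4] [[0.257, -0.228, 0.038], [0.27, -0.221, 0.058]]
clock 3.4 disp [-185.6   -5.9] z 0.2173 rot [-179.9    0.4   21.1] shift [ 0.0066 -0.0051  0.0372] turn [-0.002  0.007  0.133] q [-19.   4. 116.  -0.  61.  50.] F [-0.6  0.   0.5] w 0.0007
```

View pics/w1.png

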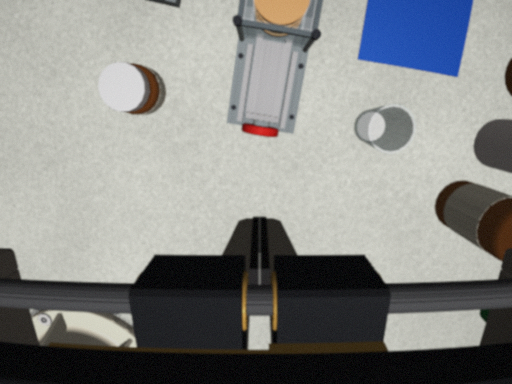

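Wrist view: the red knob is at (260,130), the base's rear corners are about (229,122) and (293,132), the mat is at upper right, and the beaker and jar are clear of the knob. The knob agrees with the top view. I'll check the heading from the base corners and make the last turn.

```bash
python3 - <<'E'
from h import *
c=r.camera_model('wrist')
a=ray(c,(229,122.5),.003);b=ray(c,(293.5,132.5),.003)
print(a,b,np.hypot(*(a-b)[:2]),np.rad2deg(np.arctan2(-(a-b)[0],(a-b)[1])),(a+b)/2)
E
python3 -m pendant '[[0,0.007,0.12,0.006,-0.005,0.037,0],[0,0,0.013,0,0,0.04,0],[0,0,0,0,0,0,0]]' >/dev/null
python3 to.py -172 0 40 13.5
```

```text
[ 0.45509896 -0.08717252  0.003     ] [ 0.47251455 -0.16608526  0.003     ] 0.08081164567412305 12.445352792822549 [ 0.46380676 -0.12662889  0.003     ]
clock 3.65 disp [-178.5   -1.2] z 0.1404 rot [179.9  -0.3  14.2] shift [ 0.006  -0.0013  0.1004] turn [ 0.002 -0.005  0.012] q [-18.  10. 120.   0.  49.  57.] F [-1.1  0.9 -0.1] w 0.0004
```

```bash
python3 -m pendant '[[0,-0.005,0.012,0.004,-0.001,0.03,0],[0,0,0,0,0,0.03,0],[0,0,0,0,0,0.03,0],[0,0,0,0,0,0.013,0],[0,0,0,0,0,0,0]]'
python3 to.py -160 0 38 13.5
```

```text
clock: 4.07
position: [0.427, -0.1373, 0.0386]
tool_rot: [179.8, -0.1, 14.4]
ft_force: [-0.0, 0.6, 0.8]
width: 0.0005
clock 4.0667 disp [-171.7   -1.9] z 0.0386 rot [ 1.798e+02 -1.000e-01  1.440e+01] shift [ 0.0117 -0.0018  0.0006] turn [ 0.003 -0.001  0.016] q [-18.  21. 123.  -0.  35.  58.] F [-0.   0.6  0.8] w 0.0005
```

```bash
python3 -m pendant '[[0,0,0.016,0.01,-0.002,0,0],[0,0,0,0.009,0,0,0],[0,0,0,0.008,0,0,0],[0,0,0,0.008,0,0,0],[0,0,0,0.008,0,0,0],[0,0,0,0.008,0,0,0],[0,0,0,0.008,0,0,0],[0,0,0,0.008,0,0,0],[0,0,0,0.008,0,0,0],[0,0,0,0.008,0,0,0]]'
python3 to.py -69 0 38 13.5
```

```text
clock: 4.9
position: [0.5071, -0.1152, 0.044]
tool_rot: [180.0, 0.7, 14.3]
ft_force: [-4.7, -4.3, -1.4]
width: 0.0005
clock 4.9 disp [-88.7   0.8] z 0.044 rot [180.    0.7  14.3] shift [0.0198 0.0011 0.0058] turn [0.    0.012 0.014] q [-13.  26. 114.  -0.  41.  63.] F [-4.7 -4.3 -1.4] w 0.0005
```

```bash
python3 -m pendant '[[0,0.012,0.014,0.006,0.001,0.003,0],[0,0,0,0.006,0,0.001,0],[0,0,0,0.005,0,0.001,0],[0,0,0,0.005,0,0,0]]'
python3 to.py -69 0 38 13.5
```

```text
clock: 5.23
position: [0.5279, -0.1109, 0.0404]
tool_rot: [-180.0, 0.4, 13.7]
ft_force: [-24.2, -19.1, 9.2]
width: 0.0003
clock 5.2333 disp [-67.4   0.2] z 0.0404 rot [-180.     0.4   13.7] shift [-0.0016  0.0002  0.0025] turn [-0.001  0.007  0.004] q [-12.  27. 112.  -0.  42.  65.] F [-24.2 -19.1   9.2] w 0.0003
```

```bash
python3 -m pendant '[[0,0,0,0,0,0,0]]'
python3 -m pendant '[[0,0,0,-0.004,0,0,0],[0,0,0,-0.01,0,0,0],[0,0,0,-0.012,0,0,0],[0,0,0,-0.012,0,0,0],[0,0,0,-0.012,0,0,0],[0,0,0,-0.012,0,0,0],[0,0,0,-0.012,0,0,0],[0,0,0,-0.012,0,0,0],[0,0,0,-0.012,0,0,0],[0,0,0,-0.02,0,0,0]]'
python3 to.py -180 0 150 103.5
python3 - <<'E'
from h import *
c=r.camera_model('top');im=snap('top','t1');s=snap('side','s1')
cv2.imwrite('pics/c1.png',np.hstack([cv2.resize(im[140:240,220:345],None,fx=3.2,fy=3.2,interpolation=2),cv2.resize(s[170:270,210:335],None,fx=3.2,fy=3.2,interpolation=2)]))
masks(im[:,:],c,[.012]);print();masks(s,r.camera_model('side'),[.010])
E
```

```text
clock: 5.32
position: [0.5271, -0.1111, 0.0406]
tool_rot: [-180.0, 0.6, 13.8]
ft_force: [-4.4, -2.7, -1.2]
width: 0.0002
clock: 6.15
position: [0.4083, -0.1418, 0.0445]
tool_rot: [179.8, 0.1, 14.0]
ft_force: [-0.3, 0.3, 0.0]
width: 0.0006
clock 6.15 disp [-190.9   -2. ] z 0.0445 rot [1.798e+02 1.000e-01 1.400e+01] shift [ 0.0107 -0.0016 -0.1055] turn [ 1.000e-03  4.000e-03 -1.563e+00] q [-19.  20. 125.  -0.  36.  57.] F [-0.3  0.3  0. ] w 0.0006
red [397  60  12  11  92] [402.9  65. ] [[1.04, -0.51, 0.012]]
red [393 186  10   9  71] [397.4 189.7] [[0.589, -0.474, 0.012]]
blue [316  59  11  12 102] [320.7  64. ] [[1.037, -0.217, 0.012]]
blue [237  72  10  10  80] [241.8  76.7] [[0.983, 0.063, 0.012]]
blue [156  75  38  23 221] [177.2  91.9] [[0.921, 0.29, 0.012]]
blue [218  98  17   5  69] [225.8  99.8] [[0.895, 0.117, 0.012]]
blue [121 142  24  48 685] [134.  167.8] [[0.643, 0.422, 0.012]]
blue [ 309  147   44   43 1333] [330.2 167.9] [[0.658, -0.248, 0.012]]
blue [394 215  12  11  94] [399.2 219.9] [[0.487, -0.477, 0.012]]
amber [412  61  25  25 411] [423.8  72.9] [[1.011, -0.583, 0
[... 2000 characters left out ...]
2] [300.  208.2] [[0.674, -0.09, 0.01]]
amber [390 211  17  10  61] [397.5 216.8] [[0.94, -0.2, 0.01]]
amber [405 230  21  13  70] [414.6 238.2] [[0.941, -0.287, 0.01]]
amber [423 255  24  12  82] [434.1 262.5] [[0.942, -0.375, 0.01]]
amber [332 265  30  31 706] [346.7 280.8] [[0.696, -0.368, 0.01]]
amber [ 480  265   32   45 1042] [498.4 288.8] [[1.043, -0.483, 0.01]]
amber [252 282  30  31 765] [266.3 297.1] [[0.488, -0.36, 0.01]]
amber [445 284  27  11  93] [456.4 290.4] [[0.942, -0.462, 0.01]]
amber [329 304  24  11  69] [339.2 311.2] [[0.642, -0.441, 0.01]]
amber [470 313  27  15 103] [480.9 322.2] [[0.941, -0.547, 0.01]]
amber [255 326  23   8  63] [265.6 330. ] [[0.463, -0.441, 0.01]]
```

View pics/c1.png

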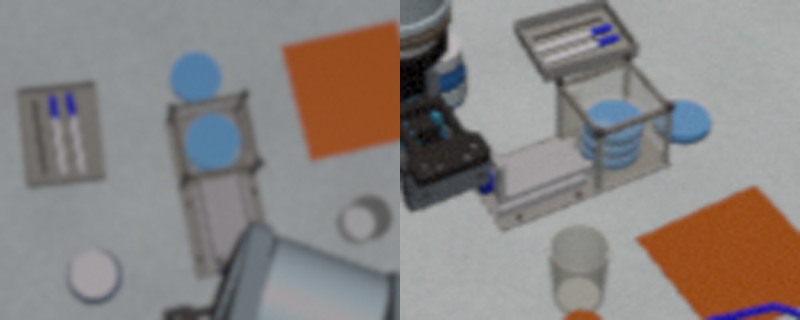

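Ejection worked: the free dish is at top (280.6,163.7), world about (0.670,-0.079), with three dishes still stacked and the plunger back. Next I raise the tool, turn it 90° and go round to the far side of the dish.

```bash
python3 -m pendant '[[0,0,0,-0.01,0,-0.03,0],[0,0,-0.12,0,0,-0.04,0],[0,0,-0.12,0,0,-0.04,0],[0,0,-0.12,0,0,-0.02,0],[0,0,-0.12,0,0,0,0],[0,0,-0.12,0,0,0,0],[0,0,-0.12,0,0,0,0],[0,0,-0.12,0,0,0,0.024],[0,0,-0.12,0,0,0,0.024],[0,0,-0.12,0,0,0,0.024]]' >/dev/null
python3 -m pendant '[[0,0,-0.12,0,0,0,0.024],[0,0,-0.12,0,0,0,0.024],[0,0,-0.12,0,0,0,0.024],[0,0,-0.12,0,0,0,0.024],[0,0,0,0,0,0,0.024]]' >/dev/null
python3 to.py 80 70 170 103.5
```

```text
clock 7.5 disp [-195.2   -6.4] z 0.186 rot [179.3   0.7 106.8] shift [0.0605 0.2789 0.0186] turn [0.012 0.011 0.058] q [-20.   5. 119.  -0.  55. -37.] F [-0.3 -0.4  0.7] w 0.0239
```

```bash
python3 -m pendant '[[0.012,0.011,0.058,0.008,0.035,0,0.024],[0,0,0,0.008,0.035,0,0.024],[0,0,0,0.009,0.035,0,0.024],[0,0,0,0.009,0.035,0,0.024],[0,0,0,0.009,0.035,0,0.024],[0,0,0,0.009,0.035,0,0.024],[0,0,0,0.009,0.035,0,0.024],[0,0,0,0.009,0.03,0,0.024],[0,0,0,0,0,0,0.024]]' >/dev/null
python3 to.py 80 70 100 103.5
```

```text
clock 8.25 disp [95.9 63.8] z 0.1875 rot [1.795e+02 1.000e-01 1.008e+02] shift [ 0.0056 -0.017   0.0874] turn [ 0.008  0.002 -0.048] q [ -1.  26.  90.  -0.  64. -12.] F [-0.9  0.1 -0.5] w 0.024
```

```bash
python3 -m pendant '[[0.008,0.002,-0.048,0.002,-0.017,0.03,0.024],[0,0,0,0,0,0.04,0.024],[0,0,0,0,0,0.04,0.024],[0,0,0,0,0,0.025,0.024],[0,0,0,0,0,0,0.024]]' >/dev/null
python3 to.py 80 65 19 103.5
```

```text
clock 8.6667 disp [85.1 66.7] z 0.0507 rot [1.794e+02 1.000e-01 1.026e+02] shift [-0.0017 -0.0054  0.0317] turn [ 0.011  0.002 -0.015] q [ -1.  34.  96.   0.  49. -14.] F [-1.2  0.4  0.4] w 0.0242
```

```bash
python3 -m pendant '[[0.011,0.002,-0.015,0,-0.006,0.02,0.024],[0,0,0,0,0,0.011,0.024],[0,0,0,0,0,0,0.024],[0,0,0,0,0,0,0.024]]' >/dev/null
python3 to.py 79 65 18 103.5
python3 - <<'E'
from h import *
im=snap('wrist','w2')
E
```

```text
clock 9.0 disp [79.8 65.9] z 0.0211 rot [180.    0.  102.9] shift [-0.0009 -0.0008  0.0031] turn [ 0.    0.   -0.01] q [ -1.  36.  97.  -0.  47. -14.] F [-0.1 -0.4 -0.7] w 0.0241
```

View pics/w2.png

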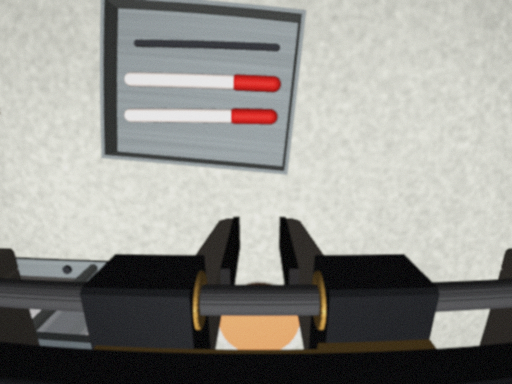

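Wrist view: the dish (centre near column 260) is centred between the fingers (midpoint column 258), and the tray is well clear. Pushing now.

```bash
python3 -m pendant '[[0,0,-0.01,-0.009,0,0.002,0.024],[0,0,0,-0.009,0,0,0.024],[0,0,0,-0.008,0,0,0.024],[0,0,0,-0.006,0,0,0.024],[0,0,0,-0.006,0,0,0.024],[0,0,0,-0.006,0,0,0.024],[0,0,0,-0.007,0,0,0.024],[0,0,0,-0.008,0,0,0.024]]'
python3 to.py 79 -22 19 103.5
```

```text
clock: 9.72
position: [0.6754, -0.0759, 0.026]
tool_rot: [179.4, 0.2, 103.5]
ft_force: [-0.1, -0.5, -0.3]
width: 0.024
clock 9.7167 disp [84.2 -0.2] z 0.026 rot [179.4   0.2 103.5] shift [-0.0218 -0.0052  0.0071] turn [ 0.011  0.003 -0.   ] q [ -7.  37.  94.   0.  48. -20.] F [-0.1 -0.5 -0.3] w 0.024
```

Run:
```python
from h import *
from to import O,U,V
s=snap('side','s2');c=r.camera_model('side')
hsv=cv2.cvtColor(s,cv2.COLOR_RGB2HSV);m=cv2.inRange(hsv,(8,80,60),(25,255,255))
k,_,st,ce=cv2.connectedComponentsWithStats(m)
for i in range(1,k):
    if st[i,4]>40 and 250<ce[i][0]<340 and 180<ce[i][1]<262:
        d=ray(c,ce[i],.01)[:2]-O;print(st[i],ce[i],(d@U*1e3,d@V*1e3))
cv2.imwrite('pics/c2.png',cv2.resize(s[150:270,240:360],None,fx=4,fy=4,interpolation=2)[:,:,::-1])
```

```text
[269 202  16   7  78] [276.03846154 204.56410256] (np.float64(23.273535350090725), np.float64(35.36733572369122))
[297 208  18  13 188] [305.61170213 214.10106383] (np.float64(79.80611425392115), np.float64(-43.05971169227273))
```

View pics/c2.png

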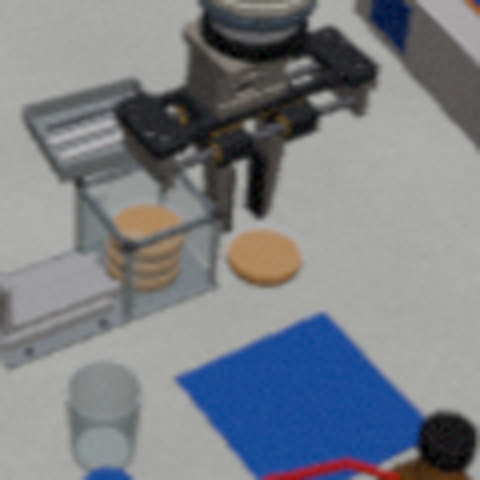

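The dish is flat and ahead of the fingers, centre about (80,-41) in the dispenser frame. The tool has crept up, so I lower it a little behind the dish, with small z corrections along the way.

```bash
python3 -m pendant '[[0.005,0,0,0.006,-0.003,0.004,0.024],[0,0,0,0,0,0.006,0.024],[0,0,0,0,0,0,0.024]]'
python3 to.py 79 -40 19 103.5
```

```text
clock: 10.02
position: [0.6713, -0.0729, 0.0151]
tool_rot: [179.7, 0.2, 103.4]
ft_force: [-0.0, 0.1, 0.7]
width: 0.0238
clock 10.0167 disp [80.9  3.6] z 0.0151 rot [179.7   0.2 103.4] shift [-0.0436 -0.0018 -0.0038] turn [ 0.006  0.004 -0.002] q [ -6.  38.  95.  -0.  47. -20.] F [-0.   0.1  0.7] w 0.0238
```

```bash
python3 -m pendant '[[0,0,0,-0.008,-0.0005,0,0.024],[0,0,0,-0.008,-0.0005,0,0.024],[0,0,0,-0.008,-0.0005,0.0005,0.024],[0,0,0,-0.008,-0.0005,0.0005,0.024],[0,0,0,-0.008,-0.001,0.0005,0.024]]'
python3 to.py 79 -40 18 103.5
```

```text
clock: 10.43
position: [0.6775, -0.1133, 0.0126]
tool_rot: [179.8, 0.2, 103.6]
ft_force: [-0.1, 0.1, 0.2]
width: 0.0242
clock 10.4333 disp [ 77.4 -37.1] z 0.0126 rot [179.8   0.2 103.6] shift [-0.0029  0.0016 -0.0053] turn [0.004 0.003 0.001] q [-10.  39.  93.  -0.  48. -23.] F [-0.1  0.1  0.2] w 0.0242
```

```bash
python3 -m pendant '[[0,0,0,-0.006,-0.002,-0.003,0.024],[0,0,0,-0.009,-0.003,-0.002,0.024],[0,0,0,-0.009,-0.003,0,0.024],[0,0,0,-0.009,-0.003,0,0.024]]'
python3 to.py 58 -100 18 103.5
python3 - <<'E'
from h import *
from to import O,U,V
s=snap('side','s3');c=r.camera_model('side')
hsv=cv2.cvtColor(s,cv2.COLOR_RGB2HSV);m=cv2.inRange(hsv,(8,80,60),(25,255,255))
k,_,st,ce=cv2.connectedComponentsWithStats(m)
for i in range(1,k):
    if st[i,4]>40 and 250<ce[i][0]<340 and 180<ce[i][1]<262:
        d=ray(c,ce[i],.01)[:2]-O;print(st[i],ce[i],(d@U*1e3,d@V*1e3))
E
```

```text
clock: 10.77
position: [0.6747, -0.1525, 0.0184]
tool_rot: [179.7, 0.2, 103.5]
ft_force: [0.5, 0.7, -0.4]
width: 0.0243
clock 10.7667 disp [ 65.6 -74.5] z 0.0184 rot [179.7   0.2 103.5] shift [-0.0254 -0.0076  0.0004] turn [0.004 0.004 0.   ] q [-13.  39.  92.  -0.  48. -26.] F [ 0.5  0.7 -0.4] w 0.0243
[269 201  11   8  59] [274.3559322  204.61016949] (np.float64(18.612105855542872), np.float64(37.68818063893378))
[306 225  19  15 215] [314.8744186  232.37209302] (np.float64(61.347094372680225), np.float64(-116.8772745328279))
```

```bash
python3 -m pendant '[[0,0,0,-0.009,-0.003,0,0.024],[0,0,0,-0.009,-0.003,0,0.024],[0,0,0,-0.009,-0.003,0,0.024],[0,0,0,-0.009,-0.003,0,0.024],[0,0,0,-0.005,-0.002,0,0.024],[0,0,0,0.0,0,0,0.024]]'
python3 to.py 50 -127 18 103.5
python3 - <<'E'
from h import *
from to import O,U,V
s=snap('side','s4');c=r.camera_model('side')
hsv=cv2.cvtColor(s,cv2.COLOR_RGB2HSV);m=cv2.inRange(hsv,(8,80,60),(25,255,255))
k,_,st,ce=cv2.connectedComponentsWithStats(m)
for i in range(1,k):
    if st[i,4]>40 and 250<ce[i][0]<340 and 180<ce[i][1]<262:
        d=ray(c,ce[i],.01)[:2]-O;print(st[i],ce[i],(d@U*1e3,d@V*1e3))
E
```

```text
clock: 11.32
position: [0.6696, -0.2035, 0.0186]
tool_rot: [179.7, 0.3, 103.4]
ft_force: [0.4, 0.3, 0.3]
width: 0.0243
clock 11.3167 disp [  48.7 -123. ] z 0.0186 rot [179.7   0.3 103.4] shift [-0.004   0.0013  0.0006] turn [ 0.004  0.004 -0.002] q [-17.  39.  91.  -0.  49. -30.] F [0.4 0.3 0.3] w 0.0243
[269 202  16   7  79] [276.16455696 204.63291139] (np.float64(23.456764977542168), np.float64(34.91481850030645))
[311 239  19  15 235] [320.06808511 246.01702128] (np.float64(44.56612803458563), np.float64(-165.0594139276091))
```

The dish is about 15 mm off the mat centre, inside the 37 mm limit. Now I back off, rise and check.

```bash
python3 -m pendant '[[0,0,0,0.01,0.002,0,0.024],[0,0,0,0.02,0.003,-0.005,0.024],[0,0,0,0.01,0,-0.03,0.024],[0,0,0,0,0,-0.04,0.024],[0,0,0,0,0.03,-0.02,0.024],[0,0,0,0.02,0.035,-0.02,0.024],[0,0,0,0.02,0.035,0,0.024],[0,0,0,0.02,0.035,0,0.024],[0,0,0,0.02,0.035,0,0.024],[0,0,0,0,0,0,0.024]]'
python3 -m pendant '[[0,0,0,0.02,0.035,0,0.024],[0,0,0,0.02,0.035,0,0.024],[0,0,0,0.02,0.03,0,0.024],[0,0,0,0,0,0,0.024],[0,0,0,0,0,0,0.024]]'
python3 - <<'E'
from h import *
for n in ['top','side']:
    c=r.camera_model(n);im=snap(n,n+'9')
    hsv=cv2.cvtColor(im,cv2.COLOR_RGB2HSV);a=cv2.inRange(hsv,(8,80,60),(25,255,255));b=cv2.inRange(hsv,(95,100,50),(125,255,255))
    x0,y0,x1,y1=(300,140,360,195) if n=='top' else (280,225,350,275)
    ys,xs=np.nonzero(a[y0:y1,x0:x1]);p=ray(c,(xs.mean()+x0,ys.mean()+y0),.01)[:2]
    d=p-[.6613,-.2512];t=np.deg2rad(14.3);print(n,p,'mat frame',d[0]*np.cos(t)+d[1]*np.sin(t),-d[0]*np.sin(t)+d[1]*np.cos(t))
    k=cv2.inRange(hsv,(0,90,60),(8,255,255))|cv2.inRange(hsv,(170,90,60),(180,255,255))
    x0,y0,x1,y1=(280,212,305,232) if n=='top' else (225,208,245,238)
    ys,xs=np.nonzero(k[y0:y1,x0:x1]);print('knob',len(xs),xs.mean()+x0,ys.mean()+y0)
a=cv2.imread('pics/top9.png');s=cv2.imread('pics/side9.png')
cv2.imwrite('pics/c9.png',np.hstack([cv2.resize(a[140:240,220:360],None,fx=2.8,fy=2.8),cv2.resize(s[170:270,210:350],None,fx=2.8,fy=2.8)]))
E
```

```text
clock: 12.2
position: [0.8088, -0.0314, 0.1363]
tool_rot: [179.9, -0.1, 103.4]
ft_force: [-1.7, 0.8, 0.1]
width: 0.024
clock: 12.62
position: [0.8874, 0.0591, 0.1333]
tool_rot: [-179.8, -0.2, 103.8]
ft_force: [0.2, 0.4, -0.5]
width: 0.0241
top [ 0.67725132 -0.23923198] mat frame 0.018413169424695397 0.007657238898205242
knob 36 294.6666666666667 223.55555555555554
side [ 0.68331482 -0.27716267] mat frame 0.014919951021404275 -0.030595868842348682
knob 77 234.92207792207793 223.16883116883116
```

View pics/c9.png

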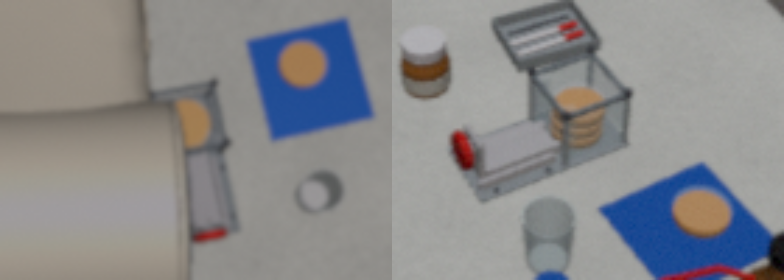

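The top view puts the dish at (18, 8) mm in the mat frame with blue all round it. The side value is off because the bottle's amber fell inside my mask box. The knob is back at its original pixels and the arm is clear, so I hand in.

```bash
python3 -c "
from workcell import r
print(r.finish_job())"
```

```text
the job is handed in; nothing more can be done
None
```

I pressed the plunger once to its stop, which ejected one dish. I let it spring back, then pushed that dish with the fingertips onto the blue mat and handed in at about 12.7 s of the 58 s allowed. No verdict was reported.

- **Dish:** the last top view puts it about 18 mm and 8 mm from the mat centre along the two sides (limit 37 mm), lying flat with blue all round.
- **Plunger and stack:** the knob is within 0.2 pixel of where it started in both views. The side view shows three dishes in the magazine.
- **Surroundings:** the tray, jar and beaker look unmoved by eye; I did not measure any of the bystanders at the end. The arm stands clear with no contact force.
- **Check that disagreed:** the final side-view measurement gave (15, -31) mm, because amber from a bottle fell inside the measuring box. An earlier side reading, taken just before the fingers backed off, gave about (15, 2) mm, in line with the top view.
- **Tool height during the push:** it wandered, with the fingertips between about 2 and 15 mm above the bench, so I corrected it on the way. The dish stayed flat whenever I looked.

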